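# Sort the kiln furniture: rings on the spindle, tube props tipped into the pouring corner

## Robot

A 6-joint arm with a two-finger parallel gripper is mounted at the origin on a cart in front of the work surface, level with it; the furniture and walls round the work are solid. World frame = base frame: x ahead of the robot, y to its left, z up, the work surface at z = 0. Lengths are in mm, angles in rad, forces in N, time in s.
With the tool pointing down it reaches from about 250 to 725 mm from the base axis. Payload 4 kg.
Tool frame: the origin (TCP) lies at the very end of the fingers, on their centre line; the grasp point (between the pads) lies 19 mm behind it; z points along the fingers, y is the direction in which the jaws open and shut (so a half turn about z gives the same grasp; the last joint's range is limited). The gripper opens to 85 mm and grips with 20 to 120 N. Pads are 22 mm wide; open, the fingers measure 114 mm over their backs; the gripper's body (76 mm by 85 mm) begins 54 mm behind the grasp point. The pads swing forward as they close: fully open they stand 13 mm farther back than shut.
Start: joints at [-1.121, 0.241, 0.005, 1.335, 0, 1.571], TCP at [217.391, -450.267, 231.306] pointing down, gripper open.
Joint ranges: [-2.72, 2.72], [-1.05, 1.87], [-1.09, 1.28], [-1.99, 2.15], [-1.42, 1.44], [-3.14, 3.14]. Speed limits (rad/s): [2.79, 2.79, 3.14, 3.14, 3.14, 3.14].

## Interface

Orientations are given as a rotation vector (axis times angle).
In Python, from cell import ctrl, planner, cams gives the robot as it stands. Calls block until the motion is done:
- ctrl.move_pose(position, orientation): joint-space move of the TCP to a pose.
- ctrl.move_l(position, rot=None, max_speed=150, stop_force=None): straight line of the TCP; rot=None keeps the orientation; max_speed is the mean speed in mm/s. With stop_force (N) it stops when the force on the tool has changed by that much, and returns True; else False.
- ctrl.movej(angles): joint-space move.
- ctrl.set_gripper(opening, strength=None): finger opening in mm; strength is the grip in N (None keeps the last); returns when the fingers have stopped.
- ctrl.wait(seconds).
- planner.solve_ik(position, orientation): joint angles nearest the present ones, or None.
- ctrl.sense(): the state.
- cams.capture(name): name is "scene" or "top" or "wrist"; returns a dict with "frame" (400x640x3 uint8, red, green, blue), "fov_y" (degrees; the focal length in pixels is half the picture's height over the tangent of half this angle, whatever the lens; pixels are square), "cx", "cy" (the principal point, pixels), "D" ([k1, k2, p1, p2, k3] as OpenCV has them; the pictures are not rectified), "R" (3x3) and "t" (3): a world point X has camera coordinates R X + t. Camera axes: x right, y down, z forward; pixel columns grow to the right and rows downward; lengths in mm; the calibration is good to about 2 mm. A picture is of the moment at which its call begins. There is no depth.
A pose or a line that the arm cannot do raises ctrl.Unreachable and nothing moves.
- ctrl.hand_in(): hands the job in, once; it reports no verdict.
The state is a dict: "t": time; "q": joint angles; "dq": joint speeds; "tau": joint torques, N m; "ee_pos": TCP position; "eef_rot": TCP orientation; "wrist_force": force on the tool from outside, world axes, zero at the start; "moment": the same for the moment, N m; "finger_gap": finger opening in mm.
Only numpy, scipy, OpenCV 4.12 (cv2) and the standard library are available. Lean on these libraries where they do the work, as an engineer would, in place of code of your own. Each camera call takes 0.05 s, during which the arm holds its last target. There are 200 camera calls.

## Task

The plywood tray holds kiln furniture from the last firing. Lift the two setter rings out of it and thread them on the stepped spindle, the wide one first, down on the wooden foot, then the narrow one, fully home on the step above it. Then raise the tray by its back and tip it towards its cut-off front-left corner until all five little tube props have slid together in that corner, and finish still holding it tilted there so that I can scoop them out: do not put it down or let go, spill nothing and leave the other things on the bench where they are.

Things in the scene. Friction and masses are not known exactly. Their poses are not given: they have to be found in the camera images.
- tray: shallow plywood sorting tray, loose, about 0.26 kg. Origin on its underside, under the centre of its inside; x to the back board (away from the robot), y left, z up. Inside x -70 to 70, y -110 to 110; floor 6 thick; walls 8 thick, 32 high; back board 12 thick (x 70 to 82), 32 high with a raised grip in its middle; the front-left corner is cut off at 45 degrees: the pouring corner
- tray_grip (a point): middle of the raised grip on the tray's back board, 52 above the tray's underside: the board is 12 thick along the tray's x, the raised part 100 long along y (70 to 100 towards its rounded top), rising from the 32 high wall to 65 above the underside
- pour_corner (a point): on the tray's floor, middle of the inner face of the cut-off corner's wall (tray x -47.5, y 87.5, z 6); its x points square from that wall into the tray. That face runs from x -70, y 65 to x -25, y 110; its wall is 8 thick and 24 high. The lacquered floor is smooth: props start to slide at about 15 degrees of tilt, along a wall into the corner at about 28
- spindle: stepped spindle standing fixed on the worktop: round wooden foot 92 across and 10 high, on it a steel post 28 across up to 32 above the worktop, then 18 across up to 68, tip chamfered. Origin on the worktop on its axis, z up
- wide_ring: buff ceramic setter ring, 58 outside, bore 32, 18 high, about 60 g, at first lying flat in one half of the tray. Origin: centre of its underside, z along its axis. Home on the spindle it lies on the wooden foot, underside 10 above the worktop
- narrow_ring: buff ceramic setter ring, 44 outside, bore 22, 18 high, about 35 g, at first lying flat in the other half of the tray. Origin: centre of its underside. Its bore does not pass the 28 part: home on the spindle it lies on that step, underside 32 above the worktop
- prop_0: small pale ceramic tube prop, loose in the tray, 18 across, 12 high, 12 g; origin: centre of its underside as it first stands
- prop_1: small pale ceramic tube prop, loose in the tray, 18 across, 12 high, 12 g; origin: centre of its underside as it first stands
- prop_2: small pale ceramic tube prop, loose in the tray, 18 across, 12 high, 12 g; origin: centre of its underside as it first stands
- prop_3: small pale ceramic tube prop, loose in the tray, 18 across, 12 high, 12 g; origin: centre of its underside as it first stands
- prop_4: small pale ceramic tube prop, loose in the tray, 18 across, 12 high, 12 g; origin: centre of its underside as it first stands
- brush_jar: bystander fixed between tray and spindle: pale jar 90 across and 112 high with long brushes leaning out of it up to about 200 above the worktop: carry things over it; origin under its centre
- red_cutter_0: bystander: small moulded cog-shaped clay cutter, 49 across, 40 high, origin under its centre
- kidney_rib: bystander: wooden kidney-shaped rib lying flat, 49x82x8, origin under its centre
- masking_tape: bystander: roll of masking tape lying flat, 86 across, 19 high, origin under its centre
- dotted_pot: bystander: olive dotted pot, 82 across, 70 high, origin under its centre
- glaze_jar_2: bystander: lidded glass jar of slip, 50 across, 66 high, origin under its centre
Mind the look-alikes: they are no part of the job. Leave any black look-alike of the wide_ring alone.

How it is judged (in metres and radians):
On the way, in this order (a step that is already met when the one before it is completed fails the run):
1. the wide ring lies home on the spindle's foot, let go (horizontal distance between wide_ring and spindle below 0.005 m and z of wide_ring in the frame of spindle between 0.007 and 0.013 m and angle between wide_ring's own z axis and vertical below 0.09 rad and contact force between wide_ring and the fingers below 0.1 N), for 0.2 s.
2. the narrow ring lies home on the spindle's step above it, let go (all of step 1 and horizontal distance between narrow_ring and spindle below 0.005 m and z of narrow_ring in the frame of spindle between 0.029 and 0.035 m and angle between narrow_ring's own z axis and vertical below 0.09 rad and contact force between narrow_ring and the fingers below 0.1 N), for 0.2 s.
3. the tray is held tilted (angle between tray's own z axis and vertical between 0.35 and 1 rad and contact force between tray and the fingers above 1 N and height (world z) of tray_grip above 0.09 m and contact force between tray and spindle below 0.1 N and contact force between tray and red_cutter_0 below 0.1 N and contact force between tray and kidney_rib below 0.1 N and contact force between tray and masking_tape below 0.1 N and contact force between tray and dotted_pot below 0.1 N and contact force between tray and glaze_jar_2 below 0.1 N), for 0.2 s.
At the end, for the whole second after the job is handed in: Both rings lie home, let go (within 3 mm in height, 5 mm of the axis). The fingers hold the tray still, tilted 20 to 57 degrees, grip over 90 mm up; it leans on no spindle or bystander (the worktop may touch it). All five props lie still in the tray within 80 mm of the pouring corner (all of step 2 and all of step 3 and linear speed of tray below 0.03 m/s and angular speed of tray below 0.1 rad/s and distance between each of prop_0, prop_1, prop_2, prop_3, prop_4 and pour_corner below 0.08 m and linear speed of each of prop_0, prop_1, prop_2, prop_3, prop_4 below 0.05 m/s and x of each of prop_0, prop_1, prop_2, prop_3, prop_4 in the frame of pour_corner above -0.004 m and x of each of prop_0, prop_1, prop_2, prop_3, prop_4 in the frame of tray above -0.074 m and y of each of prop_0, prop_1, prop_2, prop_3, prop_4 in the frame of tray below 0.114 m and z of each of prop_0, prop_1, prop_2, prop_3, prop_4 in the frame of tray above 0 m); the arm keeps its last pose, push and grip.
It fails at once if another thing on the bench is moved over 25 mm (distance of any of red_cutter_0, kidney_rib, masking_tape, dotted_pot, glaze_jar_2 from where it was at the start of the episode above 0.025 m).
It fails at once if a prop is spilt out of the tray (distance between any of prop_0, prop_1, prop_2, prop_3, prop_4 and tray above 0.17 m).
It also fails if it takes over 72 s, if anything falls off the work surface, if the arm or the gripper's body presses on something with over 40 N, if the wrist force passes 120 N, or if a joint passes its speed limit or range.

## Working session

There is one attempt and no reset: what is moved stays moved. The work goes in short steps, each a Python script; the robot and the scene stay as the last script left them, time stands still between calls to the robot, and variables do not carry over. Pictures are saved under pics/ and viewed, about 8 in all and at most 12, crops included, and the job is handed in when it is done.

```bash
mkdir -p pics; ls; python3 - <<'E'
from cell import ctrl, planner, cams
import cv2
for n in ("scene","top"):
    c=cams.capture(n); cv2.imwrite(f"pics/{n}0.png",cv2.cvtColor(c["frame"],cv2.COLOR_RGB2BGR))
    print(n,c["fov_y"],c["cx"],c["cy"],c["D"],c["R"],c["t"])
s=ctrl.sense(); print(s["eef_rot"],s["t"])
E
```

```text
pics
scene 42.943648760508815 313.426365406446 194.06864060979512 [-0.08727418  0.          0.          0.          0.        ] [[-0.66450861 -0.74718714 -0.01181897]
 [-0.47328658  0.43305018 -0.76711626]
 [ 0.57829761 -0.50416159 -0.64139922]] [ 252.47174221  351.40811682 1141.92838669]
top 56.349406153652914 318.00733078524024 200.17402273658752 [0.00114027 0.         0.         0.         0.        ] [[ 0.00791989 -0.99985775 -0.01489164]
 [-0.98337557 -0.00508593 -0.18151205]
 [ 0.18141049  0.01608163 -0.98327596]] [-141.78834669  529.54046017 1000.83616048]
[-3.06064828e+00 -7.00175904e-01  6.82970887e-04] 0.1
```

View pics/top0.png

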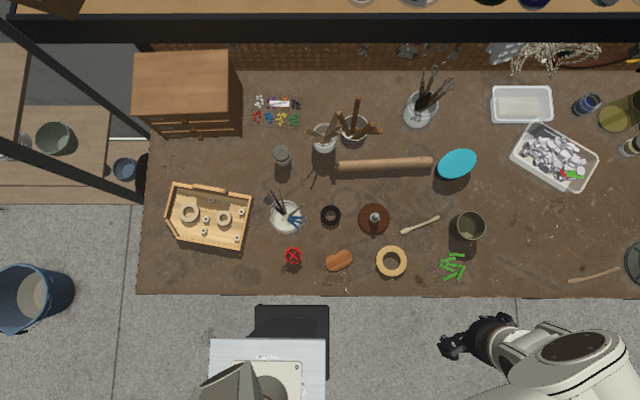

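View pics/scene0.png

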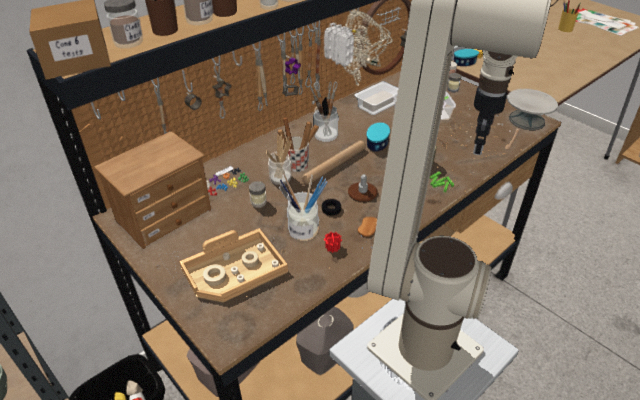

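```bash
cat > h.py <<'E'
import numpy as np, cv2
from scipy.spatial.transform import Rotation as Rn
from cell import ctrl, planner, cams
def K(c):
    f=200/np.tan(np.radians(c["fov_y"])/2); return np.array([[f,0,c["cx"]],[0,f,c["cy"]],[0,0,1]])
def ray(c,uv,z):
    "world point at height z seen at pixel(s) uv"
    p=cv2.undistortPoints(np.array(uv,float).reshape(-1,1,2),K(c),np.array(c["D"]))[:,0]
    R,t=np.array(c["R"]),np.array(c["t"]); d=np.c_[p,np.ones(len(p))]@R; o=-R.T@t
    return o+d*((np.broadcast_to(z,len(p))-o[2])/d[:,2])[:,None]
def proj(c,X):
    return cv2.projectPoints(np.array(X,float).reshape(-1,1,3),cv2.Rodrigues(np.array(c["R"]))[0],np.array(c["t"]),K(c),np.array(c["D"]))[0][:,0]
def save(c,name,crop=None,s=1):
    f=cv2.cvtColor(c["frame"],cv2.COLOR_RGB2BGR)
    if crop: u0,v0,u1,v1=crop; f=f[v0:v1,u0:u1]
    cv2.imwrite(f"pics/{name}.png",cv2.resize(f,None,fx=s,fy=s,interpolation=cv2.INTER_CUBIC))
def down(yaw):
    "tool down, jaws (tool y) along yaw+90deg direction in world"
    x=np.array([np.cos(yaw),np.sin(yaw),0]); z=np.array([0,0,-1.]); return Rn.from_matrix(np.c_[x,np.cross(z,x),z]).as_rotvec()
E
python3 - <<'E'
from h import *
c=cams.capture("top"); save(c,"zoom",(155,170,405,285),3.2)
print(ray(c,[(375,218),(208,215),(286,217)],[40,15,60]))
print(ray(c,[(293,257),(338,260),(391,262),(281,155)],[40,8,19,60]))
E
```

```text
[[ 481.96133751 -297.97691411   40.        ]
 [ 491.26946186  179.4950097    15.        ]
 [ 480.56431079  -50.74648897   60.        ]]
[[ 372.39719194  -70.60355833   40.        ]
 [ 365.94400525 -195.58798356    8.        ]
 [ 361.29276224 -342.97330036   19.        ]
 [ 658.07675199  -32.35071032   60.        ]]
```

View pics/zoom.png

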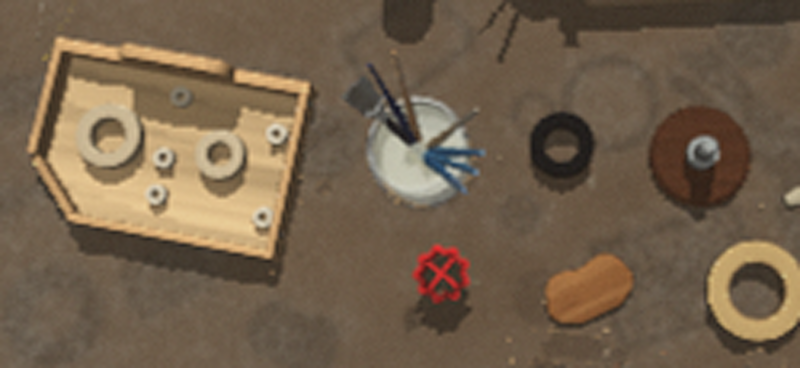

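```bash
python3 - <<'E'
from h import *
from scipy.optimize import least_squares
c=cams.capture("top")
un=lambda p:np.array(p)/3.2+np.array([155,170])-0.35
px=un([(58,40),(311,85),(272,257),(73,220),(33,155)])
L=np.array([(82,118,32),(82,-118,32),(-78,-118,32)])
P=ray(c,px[:3],32)
def W(p): return np.c_[L[:,:2]@np.array([[np.cos(p[2]),-np.sin(p[2])],[np.sin(p[2]),np.cos(p[2])]]).T+p[:2],L[:,2]]
r=least_squares(lambda p:(proj(c,W(p))-px[:3]).ravel(),[490,180,-.2]); print("tray",r.x,np.degrees(r.x[2]),r.fun)
x,y,a=r.x
def loc(p): d=p[:,:2]-[x,y]; return d@np.array([[np.cos(a),-np.sin(a)],[np.sin(a),np.cos(a)]])
for n,p,z in [("wide",[(109,134)],24),("narrow",[(220,154)],24),("props",[(180,97),(163,157),(157,196),(262,217),(277,133)],18)]:
    q=ray(c,un(p),z); print(n,q.round(1),loc(q).round(1))
print("spindle",ray(c,un([(704,144),(700,156)]),[68,10]))
E
```

```text
tray [ 4.84851598e+02  1.81401844e+02 -1.69920764e-01] -9.735742615025034 [-0.47042962 -0.50793292  0.10359367 -0.63891265  0.34879136  1.06308032]
wide [[499.7 232.9  24. ]] [[ 6.  53.2]]
narrow [[482.2 132.   24. ]] [[  5.8 -49.2]]
props [[534.9 172.8  18. ]
 [480.  184.8  18. ]
 [444.9 188.   18. ]
 [426.8  93.1  18. ]
 [502.4  83.1  18. ]] [[ 50.8   0. ]
 [ -5.3   2.6]
 [-40.5  -0.2]
 [-42.2 -96.9]
 [ 33.9 -93.9]]
spindle [[ 487.33902659 -293.35503054   68.        ]
 [ 484.86801522 -297.48853992   10.        ]]
```

```bash
python3 - <<'E'
from h import *
a=-0.17
for s in (1,-1):
  o=down(a+s*np.pi/2)
  for p in [(486,-296,260),(500,233,10),(560,195,50)]:
    print(s,p,planner.solve_ik(p,o))
o=down(a+np.pi/2) if planner.solve_ik((486,-296,260),down(a+np.pi/2)) is not None and abs(planner.solve_ik((486,-296,260),down(a+np.pi/2))[5])<2.2 else down(a-np.pi/2)
ctrl.move_pose((400,-296,260),o)
c=cams.capture("wrist"); print(ctrl.sense()["q"],-np.array(c["R"]).T@c["t"],np.array(c["R"])[2]); save(c,"w1")
E
```

```text
1 (486, -296, 260) [-0.5470499   0.37170333  0.26068515  1.45977814  0.          1.19374642]
1 (500, 233, 10) [ 4.36079575e-01  5.33422066e-01 -1.81574386e-01  8.55799874e-01
  4.44089210e-16  2.17687590e+00]
1 (560, 195, 50) [ 3.35083098e-01  5.54235040e-01 -1.80966055e-02  9.98464682e-01
  4.44089210e-16  2.07587942e+00]
-1 (486, -296, 260) [-0.5470499   0.37170333  0.26068515  1.45977814  0.         -1.94784623]
-1 (500, 233, 10) [ 0.43607957  0.53342207 -0.18157439  0.85579987  0.         -0.96471675]
-1 (560, 195, 50) [ 0.3350831   0.55423504 -0.01809661  0.99846468  0.         -1.06571323]
[-6.39039458e-01  2.25516620e-01  5.93075243e-02  1.40513237e+00
 -5.42702378e-04  1.10421409e+00] [ 412.48952274 -220.36880572  403.07839107] [-0.05300377 -0.3044027  -0.95106761]
```

View pics/w1.png

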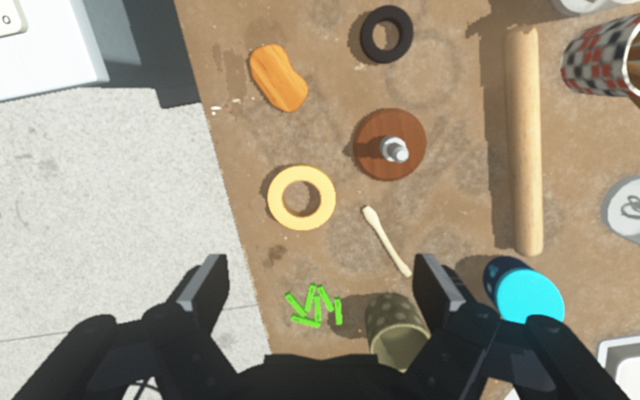

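```bash
python3 - <<'E'
from h import *
c=cams.capture("wrist"); f=cv2.cvtColor(c["frame"],cv2.COLOR_RGB2HSV)
sub=f[100:190,345:435].reshape(-1,3).astype(int)
m=((f[...,0]<12)|(f[...,0]>172))&(f[...,1]>110)&(f[...,2]<190); m[:, :340]=0; m[:,440:]=0; m[:95]=0; m[195:]=0
n,l,st,ce=cv2.connectedComponentsWithStats(m.astype(np.uint8)); i=1+st[1:,4].argmax(); print(st[i],ce[i])
cn=max(cv2.findContours((l==i).astype(np.uint8),0,1)[0],key=len)
h=cv2.convexHull(cn); W=ray(c,h[:,0],10)[:,:2].astype(np.float32); (x,y),r=cv2.minEnclosingCircle(W); print("foot",x,y,r)
print("tip",ray(c,[(401,156)],68))
a=-0.17
ctrl.move_pose((485,182,270),down(a+np.pi/2))
c=cams.capture("wrist"); save(c,"w2"); print(ctrl.sense()["t"])
E
```

```text
[399 134  16  12  51] [406.66666667 139.01960784]
foot 506.61212158203125 -293.59814453125 9.94846248626709
tip [[ 485.21693041 -300.3608102    68.        ]]
3.0667
```

View pics/w2.png

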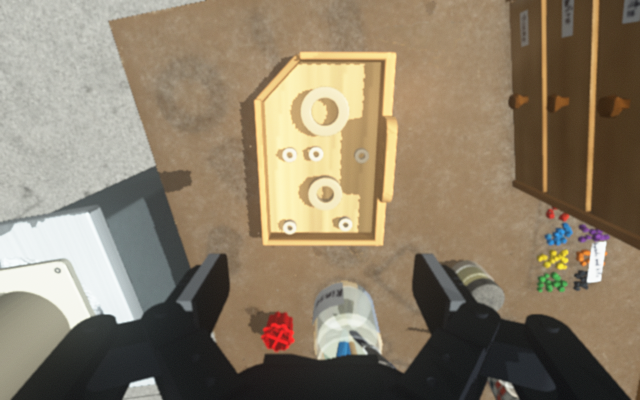

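```bash
cat >> h.py <<'E'
def ortho(c,x0,y0,w,z,s=4):
    "top-down patch, w mm wide about x0,y0 at height z; rows down = -x, cols right = -y"
    n=int(w*s); g=(np.arange(n)+.5)/s-w/2
    X=np.stack([np.repeat(x0-g[:,None],n,1),np.repeat(y0-g[None],n,0),np.full((n,n),float(z))],-1)
    uv=proj(c,X).reshape(n,n,2).astype(np.float32)
    return cv2.remap(cv2.cvtColor(c["frame"],cv2.COLOR_RGB2BGR),uv[...,0],uv[...,1],cv2.INTER_CUBIC)
def circ(c,x0,y0,w,z,r,s=4,d=2):
    im=ortho(c,x0,y0,w,z,s); g=cv2.GaussianBlur(cv2.cvtColor(im,6),(0,0),2)
    C=cv2.HoughCircles(g,cv2.HOUGH_GRADIENT_ALT,1,20,param1=60,param2=.3,minRadius=int((r-d)*s),maxRadius=int((r+d)*s))
    if C is None: return im,[]
    return im,[(round(x0+w/2-v/s,1),round(y0+w/2-u/s,1),round(q/s,1)) for u,v,q in C[0][:,:3]]
E
python3 - <<'E'
from h import *
a=-0.17; o=down(a+np.pi/2)
c=cams.capture("wrist")
print("wide",ray(c,[(325,111)],24),"narrow",ray(c,[(325,192)],24))
ims=[]
for (x,y),r in (((500,233),29),((482,132),22)):
    ctrl.move_pose((x,y,200),o); ctrl.wait(.2); c=cams.capture("wrist")
    for rr in (r,16 if r==29 else 11):
        im,C=circ(c,x,y,90,24,rr); print(rr,C)
    for q in C: cv2.circle(im,(int((y+45-q[1])*4),int((x+45-q[0])*4)),int(q[2]*4),(0,0,255),1)
    ims.append(im)
ctrl.move_pose((485,-297,200),o); ctrl.wait(.2); c=cams.capture("wrist")
for z,r in ((10,46),(68,9),(32,14)): im,C=circ(c,485,-297,120,z,r,3,3); print(z,r,C); 
ims+=[cv2.resize(ortho(c,485,-297,120,z,3),(360,360)) for z in (10,68)]
top=np.hstack([ims[0],ims[1]]); bot=np.hstack(ims[2:])
cv2.imwrite("pics/o.png",cv2.resize(np.vstack([top,bot]),(600,600))); print(ctrl.sense()["t"])
E
```

```text
wide [[499.83130969 233.73872595  24.        ]] narrow [[483.04417722 134.55780652  24.        ]]
29 [(np.float32(498.2), np.float32(233.8), np.float32(28.9))]
16 [(np.float32(499.5), np.float32(233.2), np.float32(15.9))]
22 [(np.float32(482.2), np.float32(133.0), np.float32(22.2))]
11 [(np.float32(482.8), np.float32(132.0), np.float32(11.0))]
10 46 [(np.float32(484.7), np.float32(-295.7), np.float32(45.9))]
68 9 [(np.float32(486.3), np.float32(-290.0), np.float32(8.1))]
32 14 [(np.float32(486.7), np.float32(-297.3), np.float32(13.7))]
6.3833
```

View pics/o.png

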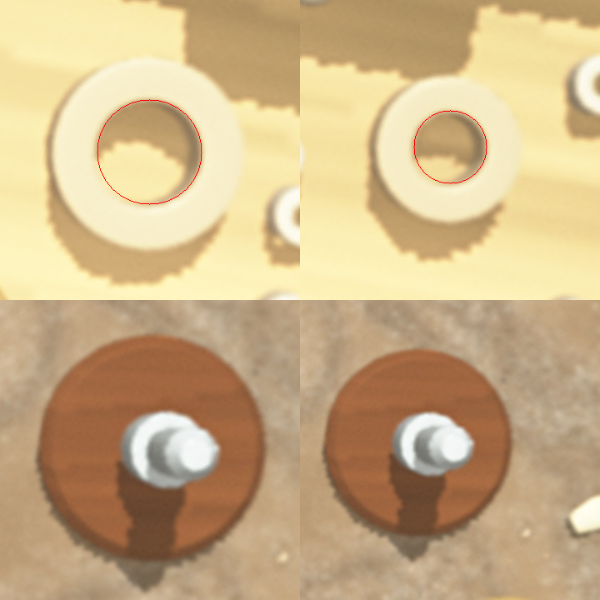

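```bash
python3 - <<'E'
from h import *
a=-0.17; o=down(a+np.pi/2)
x,y=499.3,233.3
ctrl.set_gripper(80,40)
ctrl.move_pose((x,y,120),o)
print(ctrl.move_l((x,y,8),stop_force=8,max_speed=120),ctrl.sense()["ee_pos"])
ctrl.set_gripper(0,40); print(ctrl.sense()["finger_gap"])
ctrl.move_l((x,y,245),max_speed=200)
c=cams.capture("wrist")
ims=[]
for z in (255,): 
    im,C=circ(c,x,y,90,z,29,4,4); print(C); im2,C=circ(c,x,y,90,z,16,4,3); print(C)
ctrl.move_pose((486,-297.5,245),o)
c2=cams.capture("wrist"); im2=c2["frame"][...,::-1]
cv2.imwrite("pics/h1.png",np.hstack([im,cv2.resize(im2,(576,360))])[:, :800]); print(ctrl.sense()["ee_pos"],ctrl.sense()["t"])
E
```

```text
False [499.54285351 233.25785613   8.31383078]
55.469186713364095
[(np.float32(498.6), np.float32(230.3), np.float32(30.1)), (np.float32(504.6), np.float32(258.8), np.float32(30.0))]
[(np.float32(498.0), np.float32(231.3), np.float32(17.0))]
[ 486.59353624 -296.45846651  245.03582237] 13.3333
```

View pics/h1.png

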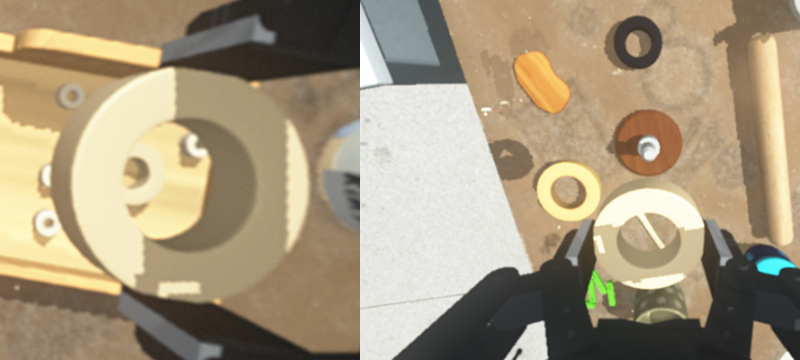

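```bash
python3 - <<'E'
from h import *
ctrl.wait(.4); s=ctrl.sense(); p=s["ee_pos"]; c=cams.capture("wrist"); print(p,s["finger_gap"])
for z in (258,261,264): 
    for r in (29,16): print(z,r,circ(c,p[0],p[1],90,z,r,4,3)[1])
print("spindle",circ(c,486,-297,120,10,46,3,3)[1],circ(c,486,-297,120,68,7,4,3)[1])
cv2.imwrite("pics/h2.png",np.hstack([ortho(c,p[0],p[1],90,261,4),ortho(c,486,-297,100,68,4)]))
E
```

```text
[ 486.11075014 -297.26912119  245.02295914] 55.44130873295079
258 29 [(np.float64(485.6), np.float64(-300.0), np.float32(29.6))]
258 16 [(np.float64(486.1), np.float64(-298.3), np.float32(16.5))]
261 29 [(np.float64(486.1), np.float64(-297.3), np.float32(28.8))]
261 16 [(np.float64(486.6), np.float64(-296.3), np.float32(16.2)), (np.float64(453.6), np.float64(-264.0), np.float32(14.8))]
264 29 [(np.float64(486.1), np.float64(-296.0), np.float32(28.7))]
264 16 [(np.float64(486.6), np.float64(-294.8), np.float32(15.8)), (np.float64(454.1), np.float64(-262.8), np.float32(14.7))]
spindle [(np.float32(486.0), np.float32(-295.7), np.float32(45.9))] [(np.float32(487.5), np.float32(-299.5), np.float32(6.7)), (np.float32(486.2), np.float32(-291.0), np.float32(7.6))]Traceback (most recent call last):
  File "<stdin>", line 6, in <module>
    return _nx.concatenate(arrs, 1, dtype=dtype, casting=casting)
           ~~~~~~~~~~~~~~~^^^^^^^^^^^^^^^^^^^^^^^^^^^^^^^^^^^^^^^
ValueError: all the input array dimensions except for the concatenation axis must match exactly, but along dimension 0, the array at index 0 has size 360 and the array at index 1 has size 400
```

```bash
python3 - <<'E'
from h import *
x,y=486.5,-297.8
ctrl.move_l((x,y,90),max_speed=150); ctrl.move_l((x,y,40),max_speed=80,stop_force=6)
ctrl.wait(.3); s=ctrl.sense(); f0=s["wrist_force"]; print(s["ee_pos"],f0)
p=s["ee_pos"]; c=cams.capture("wrist"); save(c,"pl",(200,150,440,330),3.3)
print(ctrl.move_l((x,y,12.5),max_speed=30,stop_force=5)); s=ctrl.sense(); print(s["ee_pos"],s["wrist_force"]-f0,s["finger_gap"],s["t"])
E
```

```text
[ 486.79568871 -298.00737113   40.4856888 ] [ 0.13568924 -0.3395529  -0.43920122]
True
[ 486.06386678 -297.52677541   12.92392105] [-0.41376357  0.5513966   4.67818894] 55.49772307480577 16.95
```

```bash
python3 - <<'E'
from h import *
a=-0.17; o=down(a+np.pi/2); x,y=482.7,132.2
p=ctrl.sense()["ee_pos"]; ctrl.set_gripper(72,40); ctrl.move_l((p[0],p[1],245),max_speed=250)
c=cams.capture("wrist")
print("wide on spindle",circ(c,486,-297,90,28,29,4,3)[1],circ(c,486,-297,90,28,16,4,2)[1])
cc=ortho(c,486,-297,90,28,4)
ctrl.move_pose((x,y,245),o)
ctrl.move_l((x,y,60),max_speed=250)
print(ctrl.move_l((x,y,8),stop_force=8,max_speed=100),ctrl.sense()["ee_pos"])
ctrl.set_gripper(0,40); print(ctrl.sense()["finger_gap"])
ctrl.move_l((x,y,245),max_speed=200)
ctrl.move_pose((486.3,-297.6,245),o); ctrl.wait(.4)
s=ctrl.sense(); p=s["ee_pos"]; c=cams.capture("wrist"); print(p,s["finger_gap"],s["t"])
for r in (22,11): print(r,circ(c,p[0],p[1],90,261,r,4,3)[1])
cv2.imwrite("pics/h2.png",np.hstack([cc,ortho(c,p[0],p[1],90,261,4)]))
E
```

```text
wide on spindle [(np.float32(486.0), np.float32(-297.5), np.float32(29.5))] [(np.float32(486.0), np.float32(-297.2), np.float32(16.1))]
True [481.46428043 131.8328538    7.40919898]
42.175215609179695
[ 486.53470323 -297.1521696   245.07834302] 42.43262880653482 25.1167
22 [(np.float64(487.5), np.float64(-296.9), np.float32(22.0))]
11 [(np.float64(486.8), np.float64(-296.7), np.float32(11.4)), (np.float64(453.3), np.float64(-263.7), np.float32(8.5)), (np.float64(487.5), np.float64(-330.7), np.float32(12.3))]
```

View pics/h2.png

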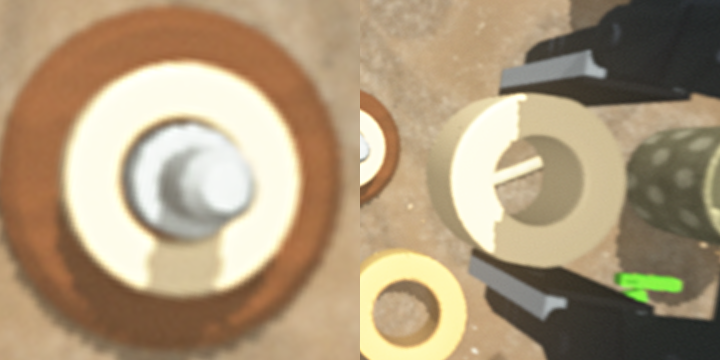

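```bash
python3 - <<'E'
from h import *
x,y=486.1,-297.7
ctrl.move_l((x,y,85),max_speed=150); ctrl.wait(.3); f0=ctrl.sense()["wrist_force"]
print(ctrl.move_l((x,y,34),max_speed=35,stop_force=4)); s=ctrl.sense(); print(s["ee_pos"],s["wrist_force"]-f0,s["finger_gap"],s["t"])
E
```

```text
False
[ 486.02419538 -297.8759222    34.08151436] [-0.78740607 -1.16954447 -0.31694614] 41.87835775496982 28.2917
```

```bash
python3 - <<'E'
from h import *
p=ctrl.sense()["ee_pos"]; x,y=486.1,-297.7
print(ctrl.move_l((x,y,30),max_speed=20,stop_force=4)); s=ctrl.sense(); print(s["ee_pos"],s["wrist_force"])
ctrl.set_gripper(70,40); p=s["ee_pos"]; ctrl.move_l((p[0],p[1],245),max_speed=250); ctrl.wait(.2)
c=cams.capture("wrist"); print(circ(c,486,-297,90,50,22,4,2)[1],circ(c,486,-297,90,50,11,4,2)[1],circ(c,486,-297,90,28,29,4,2)[1]); 
a1=ortho(c,486,-297,100,50,4); c=cams.capture("scene"); q=proj(c,[(486,-297,40)])[0].astype(int); print(q)
f=c["frame"][q[1]-30:q[1]+30,q[0]-30:q[0]+30,::-1]
cv2.imwrite("pics/h3.png",np.hstack([a1,cv2.resize(f,(400,400),interpolation=2)])); print(ctrl.sense()["t"])
E
```

```text
True
[ 486.31899938 -298.02151244   33.19897984] [-1.22820887  1.19746486  4.98337609]
[(np.float32(486.5), np.float32(-297.0), np.float32(22.6))] [(np.float32(486.5), np.float32(-297.8), np.float32(11.1))] [(np.float32(486.0), np.float32(-297.0), np.float32(29.4))]
[362 181]
30.1833
```

View pics/h3.png

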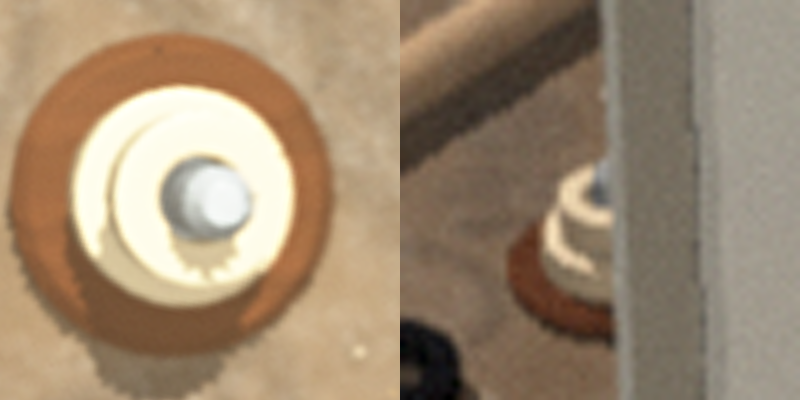

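```bash
cat >> h.py <<'E'
A=-0.17; O=Rn.from_rotvec(down(A+np.pi/2))
ax=Rn.from_euler("z",A).apply(np.array([-1,-1,0])/2**.5)
def tilt(deg,g,o=O):
    r=Rn.from_rotvec(ax*np.radians(deg))*o
    return np.array(g)+19*r.as_matrix()[:,2], r.as_rotvec()
E
python3 - <<'E'
from h import *
for s,o in ((1,O),(-1,Rn.from_rotvec(down(A-np.pi/2)))):
  for g in ((560,169,195),(530,169,195),(560,169,220)):
    for d in (0,20,40,46):
        q=planner.solve_ik(*tilt(d,g,o)); print(s,g,d,None if q is None else np.round(q,2))
o=O.as_rotvec()
ctrl.set_gripper(72); ctrl.move_pose((520,150,270),o); ctrl.wait(.3); c=cams.capture("wrist")
save(c,"t1"); cv2.imwrite("pics/t2.png",cv2.resize(ortho(c,490,180,280,32,2),(560,560))); print(ctrl.sense()["t"])
E
```

```text
1 (560, 169, 195) 0 [0.29 0.44 0.14 1.27 0.   2.03]
1 (560, 169, 195) 20 [ 0.46  0.39  0.02  1.15 -0.34  2.19]
1 (560, 169, 195) 40 [ 0.61  0.43 -0.06  1.08 -0.7   2.35]
1 (560, 169, 195) 46 [ 0.65  0.45 -0.07  1.08 -0.8   2.41]
1 (530, 169, 195) 0 [0.31 0.38 0.05 1.24 0.   2.05]
1 (530, 169, 195) 20 [ 0.48  0.34 -0.05  1.13 -0.35  2.22]
1 (530, 169, 195) 40 [ 0.64  0.39 -0.12  1.09 -0.7   2.39]
1 (530, 169, 195) 46 [ 0.68  0.42 -0.13  1.09 -0.8   2.46]
1 (560, 169, 220) 0 [0.29 0.42 0.19 1.33 0.   2.03]
1 (560, 169, 220) 20 [ 0.46  0.37  0.07  1.21 -0.34  2.19]
1 (560, 169, 220) 40 [ 0.61  0.41 -0.02  1.14 -0.7   2.35]
1 (560, 169, 220) 46 [ 0.65  0.43 -0.04  1.14 -0.8   2.41]
-1 (560, 169, 195) 0 [ 0.29  0.44  0.14  1.27  0.   -1.11]
-1 (560, 169, 195) 20 [ 0.46  0.39  0.02  1.15 -0.34 -0.95]
-1 (560, 169, 195) 40 [ 0.61  0.43 -0.06  1.08 -0.7  -0.79]
-1 (560, 169, 195) 46 [ 0.65  0.45 -0.07  1.08 -0.8  -0.74]
-1 (530, 169, 195) 0 [ 0.31  0.38  0.05  1.24  0.   -1.09]
-1 (530, 169, 195) 20 [ 0.48  0.34 -0.05  1.13 -0.35 -0.93]
-1 (530, 169, 195) 40 [ 0.64  0.39 -0.12  1.09 -0.7  -0.75]
-1 (530, 169, 195) 46 [ 0.68  0.42 -0.13  1.09 -0.8  -0.69]
-1 (560, 169, 220) 0 [ 0.29  0.42  0.19  1.33  0.   -1.11]
-1 (560, 169, 220) 20 [ 0.46  0.37  0.07  1.21 -0.34 -0.95]
-1 (560, 169, 220) 40 [ 0.61  0.41 -0.02  1.14 -0.7  -0.79]
-1 (560, 169, 220) 46 [ 0.65  0.43 -0.04  1.14 -0.8  -0.74]
32.4
```

View pics/t2.png

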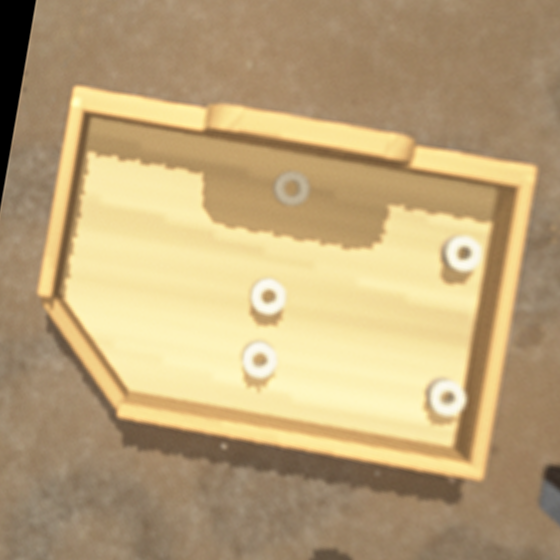

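```bash
python3 - <<'E'
from h import *
o=O.as_rotvec(); x,y=560.3,168.3
ctrl.set_gripper(50,120)
ctrl.move_pose((x,y,120),o); print(ctrl.move_l((x,y,34),stop_force=10,max_speed=120)); print(ctrl.sense()["ee_pos"])
ctrl.set_gripper(0,120); s=ctrl.sense(); print(s["finger_gap"],s["t"])
g=np.array([x,y,215.]); 
ctrl.move_l((x,y,196),max_speed=80)
for d in (8,16,24,32,38,43): ctrl.move_l(*tilt(d,g),max_speed=12)
ctrl.wait(.8)
s=ctrl.sense(); print(s["finger_gap"],s["t"],s["ee_pos"],s["wrist_force"])
w=cams.capture("wrist")["frame"]; c=cams.capture("scene"); q=proj(c,[(500,200,150)])[0].astype(int); print(q)
f=c["frame"][q[1]-70:q[1]+90,q[0]-80:q[0]+80]
cv2.imwrite("pics/f.png",np.hstack([cv2.resize(w,(480,300)),cv2.resize(f,(300,300),interpolation=2)])[...,::-1])
E
```

```text
False
[561.26200757 168.56201749  35.23723672]
10.402294809230032 34.725
10.117337941394618 39.8083 [567.74752391 157.75567037 201.08176594] [ 0.62074401 -0.80998822 -3.73199689]
[218 229]
```

View pics/f.png

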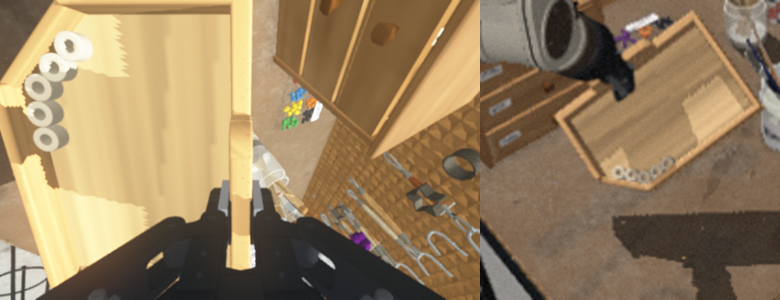

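```bash
python3 - <<'E'
from h import *
ctrl.wait(.3); s=ctrl.sense(); c=cams.capture("wrist"); save(c,"f2")
R=Rn.from_rotvec(s["eef_rot"]); T=R*O.inv()*Rn.from_euler("z",A)  # tray rot
g=s["ee_pos"]-19*R.as_matrix()[:,2]; tz=34+1.2+19  # grasp height in tray
org=g-T.apply([76,0,tz])
p=cv2.undistortPoints(np.array([(72,46),(58,66),(37,87),(40,113),(47,137)],float)[:,None]*640/480,K(c),np.array(c["D"]))[:,0]
Rc,t=np.array(c["R"]),np.array(c["t"]); d=T.inv().apply(np.c_[p,np.ones(5)]@Rc); e=T.inv().apply(-Rc.T@t-org)
X=e+d*((18-e[2])/d[:,2])[:,None]; print(X.round(1)); print(np.linalg.norm(X-[-47.5,87.5,18],axis=1).round(1))
print(np.degrees(np.arccos(T.as_matrix()[2,2])),g,s["t"],abs(s["dq"]).max())
E
```

```text
[[-28.8  90.4  18. ]
 [-40.4  78.7  18. ]
 [-57.3  65.7  18. ]
 [-59.7  48.5  18. ]
 [-59.1  31.6  18. ]]
[18.9 11.4 24.  40.9 57.1]
43.000761929391935 [560.30637073 168.30278433 215.00688947] 40.2083 0.017964734840381757
```

```bash
python3 - <<'E'
from h import *
c=cams.capture("top"); print(circ(c,486,-297,90,50,22,4,3)[1]); print(ctrl.sense()["finger_gap"]); print(ctrl.hand_in())
E
```

```text
[]
9.992917028684307
the job is handed in; nothing more can be done
None
```

I threaded both rings on the spindle, the wide one on the foot and the narrow one on the step. I then raised the tray by its back grip and handed the job in at about 40 s, still holding the tray tilted 43° towards the pouring corner.

**Rings:** Straight after placing, the wrist camera put both centres within about 1 mm of the spindle axis. The stop heights and the picture fit both rings being home. A last ring check with the top camera, just before hand-in, found no circle. That camera sees the rings too coarsely for this check, so it neither confirms nor contradicts the earlier one.

**Tray and props:** The last pictures show all five props together in the pouring corner, about 11 to 57 mm from it (limit 80 mm). The arm was practically still, with the tray clear of the worktop and the grip about 215 mm up. The finger gap read 10 mm on the 12 mm board. It also read about 2 mm low on both rings, so I take this as an offset in the reading, not a slip.

**Bystanders:** I did not re-measure them, but no move or picture suggested contact with any of them.

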